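# Hang the large check mass on the spring balance arm

### The job

Lift the larger of the two steel check masses by its knob, bring its stem into the open slot of the balance arm's fork and set its collar down in the fork's pocket. The arm is sprung and sinks under weight: ride slowly down with it and let go only once the arm carries the whole mass and has settled, so that it neither drops nor springs up, and never force it down to its stop or jam the mass sideways in the fork. Leave the smaller mass standing where it is, and the large one hanging level and still.

Things in the scene. Friction and masses are not known exactly. Their poses are not given: they have to be found in the camera images.
- large_mass_grip (a point): Middle of the knob of the larger check mass, where it is grasped: turned steel, symmetric about its upright z axis, 0.25 to 0.80 kg. From below: body 52 mm diameter x 34 mm high, stem 10 mm diameter x 50 mm long, flat collar 30 mm diameter x 6 mm, neck 14 mm diameter x 8 mm, cylindrical knob 24 mm diameter x 32 mm; 130 mm tall. This point is 114 mm above its underside.
- large_mass_seat (a point): Centre of the underside of the larger mass's collar, on its axis, 84 mm above its underside and 30 mm below the middle of its knob; this face rests on the fork. Metal grips metal: if the held collar is not moved along with the arc of the fork, it drags on it sideways, which also loads the sprung arm until the mass is let go.
- large_mass: The larger check mass; origin at the centre of its underside, z up along its axis.
- small_mass_grip (a point): Middle of the knob of the smaller check mass, 114 mm above its underside. Same stem, collar and knob, but its body is only 35 mm in diameter (34 mm high). It stays where it stands.
- fork_seat (a point): Centre of the pocket floor in the fork at the arm's end, 200 mm above the worktop when empty. +x points back to the column, -x out of the slot, z up; the fork stays level as it sinks. Square pocket, 34 mm inside, rim 4 mm high, broken only where the slot passes. The collar must come in above the rim and be lowered. Nothing of arm or stand is higher than the rim.
- load_fork: The dark steel fork piece at the arm's end (what carries the collar); origin on the pin by which it hangs on the arm's upper link, 40 mm to +x and 12 mm below fork_seat.
- balance_stand: The grey stand of the balance arm, fixed to the worktop; origin at the underside of its 100 x 120 mm base plate, below the inner pivots of the arm. Its -x is the direction in which the arm points; fork_seat stands about 180 mm from it to -x.
- balance_arm (a joint): Angle of the balance arm, rad: 0 empty (links rise 0.10 rad to the fork), growing as it sinks; lower stop 0.62. Parallel links 140 mm long: the fork, always level, moves on an arc, its distance from the column 40 mm + 140 mm x cos(angle - 0.10). It starts to sink at about 0.4 N, then about 1 mm per 0.1 N at the fork; lightly damped: let go with over 0.5 N not yet carried, or pressed too far, it jumps.
- fork_mouth (a point): Middle of the slot's open end between the prong tips, level with the pocket floor, 30 mm from fork_seat to -x. The slot is 15 mm wide (wider at its mouth), cut through the 6 mm thick floor, and ends 7.5 mm behind fork_seat. The fork is 40 mm wide. Behind the slot, 28 mm from fork_seat to +x, a plate hangs down to 52 mm below the floor.
Not all that is in view belongs to the job. Leave any turquoise look-alike of the large_mass alone.

How it is judged:
On the way, in this order (a step that is already met when the one before it is completed fails the run):
1. the larger mass is lifted clear of the worktop (height (world z) of large_mass above 0.04 m), for 0.1 s.
2. its collar sits in the fork's pocket and the arm has begun to sink under it (horizontal distance between large_mass_seat and fork_seat below 0.006 m and z of large_mass_seat in the frame of fork_seat below 0.003 m and value of joint balance_arm above 0.04 rad), for 0.1 s.
At the end, for the whole second after the job is handed in: The larger mass hangs by its collar in the fork's pocket (collar centre within 6 mm of the pocket's centre, its underside within 3 mm of the pocket floor, axis within 0.1 rad of upright), the arm has sunk under it (angle over 0.1 rad) and is at rest (slower than 0.08 rad/s) (horizontal distance between large_mass_seat and fork_seat below 0.006 m and z of large_mass_seat in the frame of fork_seat between -0.003 and 0.003 m and angle between large_mass's own z axis and vertical below 0.1 rad and value of joint balance_arm above 0.1 rad and velocity of joint balance_arm between -0.08 and 0.08 rad/s); the robot touches nothing.
It fails at once if the arm drops or springs up (faster than 0.4 rad/s) (velocity of joint balance_arm above 0.4 rad/s or velocity of joint balance_arm below -0.4 rad/s).
It fails at once if the arm is forced down to its stop (angle over 0.6 rad) (value of joint balance_arm above 0.6 rad).
It fails at once if the mass is jammed against the fork (over 20 N) (contact force between large_mass and load_fork above 20 N).
It fails at once if the smaller mass is moved by more than 30 mm or upset (distance of small_mass_grip from where it was at the start of the episode above 0.03 m).
It also fails if it takes over 51 s, if anything falls off the work surface, if the arm or the gripper's body presses on something with over 40 N, if the wrist force passes 120 N, or if a joint passes its speed limit or range.

### The arm

A 7-joint arm with a two-finger parallel gripper is mounted at the origin on a cart in front of the work surface, level with it; the furniture and walls round the work are solid. World frame = base frame: x ahead of the robot, y to its left, z up, the work surface at z = 0. Lengths are in m, angles in rad, forces in N, time in s.
With the tool pointing down it reaches from about 0.4 to 0.85 m from the base axis. Payload 4.5 kg.
Tool frame: the origin (TCP) lies midway between the tips of the shut fingers; the grasp point (between the pads) lies 19 mm behind it; z points along the fingers, x is the direction in which the jaws open and shut, and the axes are right-handed (so a half turn about z gives the same grasp; the last joint's range is limited). The gripper opens to 85 mm and grips with 20 to 120 N. Pads are 22 mm wide; open, the fingers measure 114 mm over their backs; the gripper's body (76 mm by 85 mm) begins 54 mm behind the grasp point. The pads swing forward as they close: fully open they stand 13 mm farther back than shut.
Start: joints at [-1.278, 0.689, -0.195, 1.565, 0.157, 0.902, -0.215], TCP at [0.16, 0.604, 0.231] pointing down, gripper open.
Joint ranges: [-3.01, 3.01], [-0.46, 2.08], [-1.47, 1.51], [0.13, 2.56], [-1, 4.14], [0.04, 2.09], [-2.66, 2.66]. Speed limits (rad/s): [2.57, 2.57, 3.14, 3.14, 3.14, 3.14, 3.14].

### API

Orientations are given as a unit quaternion [w, x, y, z].
In Python, from plant import sense, grab_frame, camera_model, job_done gives the robot as it stands.
- The arm moves only by the shell command python3 -m jog 'ROWS' [FORCE]. ROWS is JSON, a list of rows, each an object with "travel": the shift along the tool's x, y, z in m, a list of three; "rotation": the turn, a rotation vector about the tool's x, y, z in rad, a list of three; "hand": the opening in per cent of the stroke, from 0 (shut) to 100 (fully open). A call has 1 to 8 rows; each row is the pose to reach, as a shift and turn from the pose commanded when the call began, along the tool's axes at that moment; what a row does not reach only later rows make up. A row lasts 1/8 s, in which the tool goes at most 62.5 mm and 10.7 degrees, less where a joint would pass 70% of its speed; a pose out of reach is approached as far as the arm can. A call with a gripper value outside its range is refused whole. The fingers move at their own pace and stop on an object; FORCE is the grip in N (left out, the last holds). Time passes only in rows, so rows that repeat a pose let the fingers close. It gives the time, the measured TCP pose, the force and the opening at its end, in the units of the state.
- sense(): the state, without advancing time (a new reading comes with each control period).
- grab_frame(name): name is "side" or "top"; returns (picture, depth): 420x560x3 uint8, red, green, blue; 420x560 float32, m along the optical axis (not along the pixel's ray), 0 where there is no reading.
- camera_model(name): a dict with "vfov" (degrees; the focal length in pixels is half the picture's height over the tangent of half this angle, whatever the lens; pixels are square), "cx", "cy" (the principal point, pixels), "camera_from_world" (4x4, takes a point from world to camera coordinates). Camera axes: x right, y up, looking along -z (the intrinsics and any distortion apply to the point x, -y, -z); pixel columns grow to the right and rows downward; lengths in m; the calibration is good to about 2 mm. A picture is of the moment at which its call begins. camera_model takes no time and is no camera call.
- job_done(): hands the job in, once; it reports no verdict.
The state is a dict: "t": time; "joints": joint angles; "dq": joint speeds; "joint_torque": joint torques, N m; "tcp_pos": TCP position; "orientation": TCP orientation; "ft_force": force on the tool from outside, world axes, zero at the start; "wrist_torque": the same for the moment, N m; "gripper_width": opening from 0.0 (shut) to 1.0 (fully open).
Only numpy, scipy, OpenCV 4.12 (cv2) and the standard library are available. Lean on these libraries where they do the work, as an engineer would, in place of code of your own. Each camera call takes 0.05 s, during which the arm holds its last target.

## Working session

There is one attempt and no reset: what is moved stays moved. The work goes in short steps, Python scripts to look and compute and a shell command to move; the robot and the scene stay as the last step left them, time stands still between calls to the robot, and variables do not carry over. Pictures are saved under pics/ and viewed, and the job is handed in when it is done.

```bash
ls; mkdir -p pics; python3 - <<'E'
from plant import sense, grab_frame, camera_model
import cv2,numpy as np
s=sense()
for k,v in s.items(): print(k,np.round(v,4))
for n in("side","top"):
    p,d=grab_frame(n); cv2.imwrite(f"pics/{n}0.png",p[:,:,::-1]); np.savez(f"pics/{n}0.npz",p=p,d=d)
    m=camera_model(n); print(n,{k:(np.round(v,4).tolist() if not isinstance(v,str) else v) for k,v in m.items()})
E
```

```text
pics
t 0.0
joints [-1.2782  0.69   -0.1945  1.5664  0.1573  0.9025 -0.2151]
dq [-0.0002  0.0008 -0.0014  0.0003 -0.     -0.0012 -0.001 ]
joint_torque [-1.00000e-04 -5.39610e+01 -1.26640e+00 -1.58544e+01  9.10000e-03
  9.60000e-03 -0.00000e+00]
tcp_pos [0.1598 0.6035 0.2305]
orientation [ 6.000e-04  7.924e-01  6.100e-01 -7.000e-04]
ft_force [ 1.1641 -0.0838 -0.23  ]
wrist_torque [ 0.0105 -0.0221  0.0415]
gripper_width 0.9983
side {'vfov': 57.1283, 'cx': 280.4888, 'cy': 207.9341, 'camera_from_world': [[0.8773, -0.48, 0.0005, -0.2746], [0.3264, 0.5973, 0.7326, -0.492], [-0.352, -0.6425, 0.6806, -0.5509], [0.0, 0.0, 0.0, 1.0]]}
top {'vfov': 52.4171, 'cx': 286.3698, 'cy': 209.3208, 'camera_from_world': [[-0.0173, -0.9998, 0.0115, 0.365], [0.996, -0.0162, 0.0883, -0.5395], [-0.088, 0.013, 0.996, -1.0034], [0.0, 0.0, 0.0, 1.0]]}
```

View pics/side0.png

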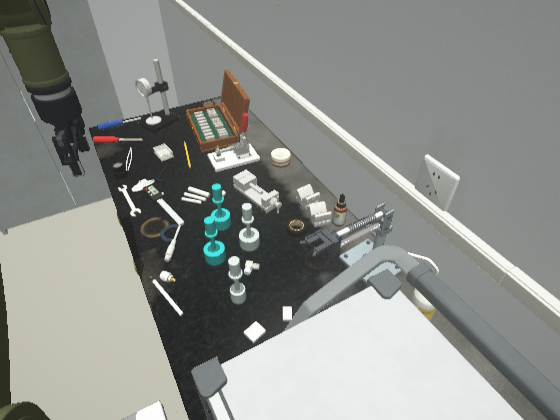

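View pics/top0.png

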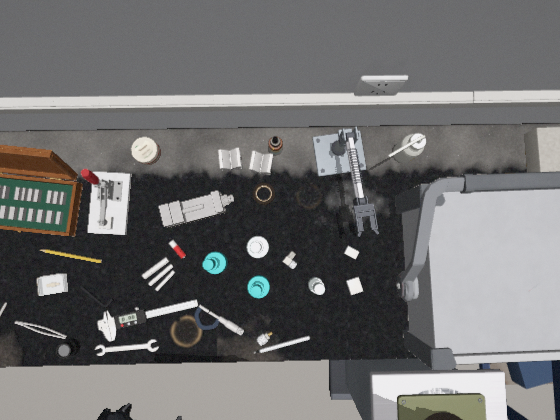

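The side view shows two plain-steel masses: A with knob at about (248,212) and B with knob at about (235,266). There are two turquoise look-alikes at (217,192) and (210,228). The fork is at (320,240). In the top view, A is at (258,247), B at (317,286), turquoise at (214,263) and (258,287), and the fork at (365,215). A has the wider body, so I'll confirm it with enlarged crops.

```bash
python3 - <<'E'
import cv2,numpy as np
a=cv2.imread("pics/side0.png")[180:310,190:290]; b=cv2.imread("pics/top0.png")[225:305,230:340]
a=cv2.resize(a,None,fx=4,fy=4,interpolation=cv2.INTER_CUBIC); b=cv2.resize(b,None,fx=3.6,fy=3.6,interpolation=cv2.INTER_CUBIC)
c=np.zeros((max(a.shape[0],b.shape[0]),a.shape[1]+b.shape[1],3),np.uint8);c[:a.shape[0],:a.shape[1]]=a;c[:b.shape[0],a.shape[1]:]=b
cv2.imwrite("pics/crop1.png",c)
a=cv2.imread("pics/side0.png")[195:275,290:400]; b=cv2.imread("pics/top0.png")[120:240,310:390]
a=cv2.resize(a,None,fx=4,fy=4,interpolation=cv2.INTER_CUBIC); b=cv2.resize(b,None,fx=4.5,fy=4.5,interpolation=cv2.INTER_CUBIC)
c=np.zeros((max(a.shape[0],b.shape[0]),a.shape[1]+b.shape[1],3),np.uint8);c[:a.shape[0],:a.shape[1]]=a;c[:b.shape[0],a.shape[1]:]=b
cv2.imwrite("pics/crop2.png",c)
E
```

```text
(no output)
```

View pics/crop1.png

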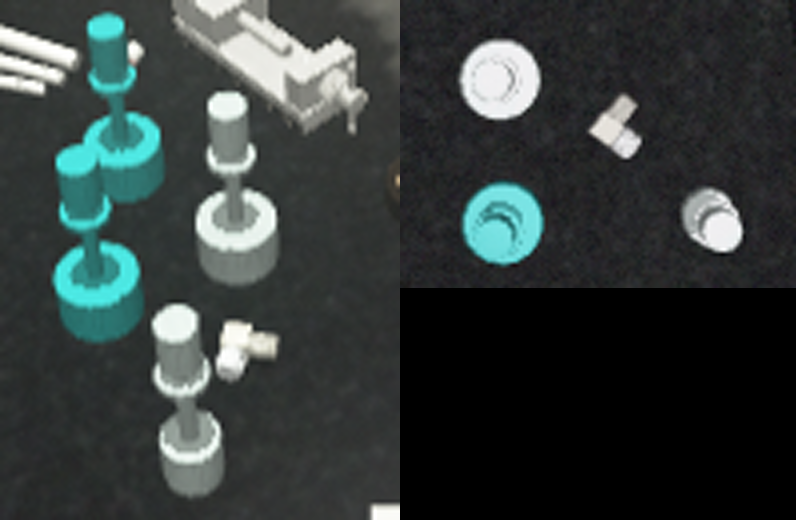

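View pics/crop2.png

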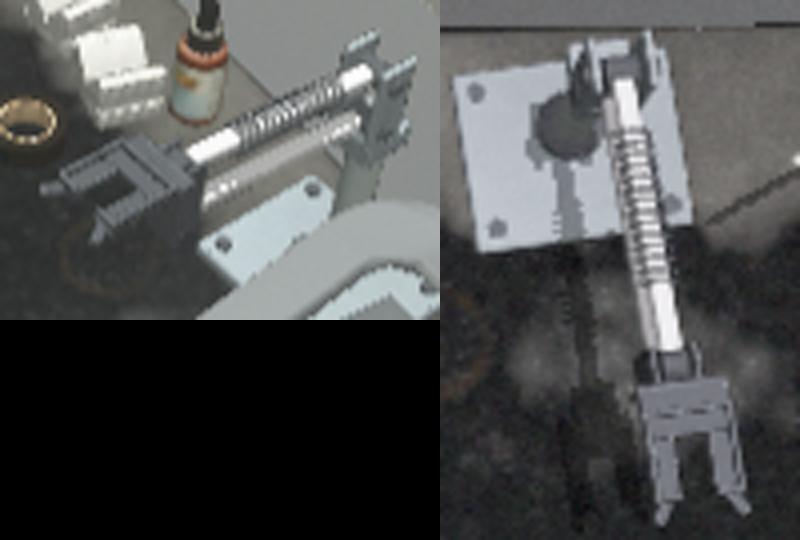

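Crop confirms it. The plain-steel mass at side (248,212–240) / top (258,247) has the wide body, so it's the target. The plain-steel one at side (236,266) / top (317,286) has the narrow body, so it's the small mass. The fork slot opens towards the robot, at top (367,232). Next I'll measure.

```bash
cat > h.py <<'E'
import numpy as np,cv2
from plant import camera_model
class Cam:
    def __init__(s,n,shape=(420,560)):
        m=camera_model(n); s.f=shape[0]/2/np.tan(np.radians(m["vfov"]/2)); s.cx,s.cy=m["cx"],m["cy"]; s.T=np.array(m["camera_from_world"]); s.R=s.T[:3,:3]; s.c=-s.R.T@s.T[:3,3]
    def ray(s,u,v):
        u=np.asarray(u,float);v=np.asarray(v,float)
        return np.stack([(u-s.cx)/s.f,-(v-s.cy)/s.f,-np.ones_like(u)],-1)@s.R
    def plane(s,u,v,z):
        r=s.ray(u,v); return s.c+r*((z-s.c[2])/r[...,2])[...,None]
    def pts(s,d):
        v,u=np.mgrid[:d.shape[0],:d.shape[1]]; return s.c+s.ray(u,v)*d[...,None]
    def proj(s,p):
        q=s.T[:3,:3]@np.asarray(p)+s.T[:3,3]; return np.array([s.cx+s.f*q[0]/-q[2],s.cy-s.f*q[1]/-q[2]])
def tri(ca,pa,cb,pb):
    ra,rb=ca.ray(*pa),cb.ray(*pb); A=np.stack([ra,-rb],1); t=np.linalg.lstsq(A,cb.c-ca.c,rcond=None)[0]
    a=ca.c+ra*t[0]; b=cb.c+rb*t[1]; return (a+b)/2,np.linalg.norm(a-b)
E
python3 - <<'E'
from h import *
for n,boxes in(("top",dict(A=(240,232,278,262),B=(300,272,332,300),fork=(340,190,390,245))),("side",dict(A=(232,195,268,255),B=(222,252,253,306),fork=(295,222,345,262)))):
    z=np.load(f"pics/{n}0.npz");p,d=z["p"],z["d"];c=Cam(n);P=c.pts(d)
    tb=P[(P[...,2]<.02)&(P[...,2]>-.02)]; print(n,"cam",c.c.round(3),"table z median",np.median(tb[:,2]).round(4))
    for k,(x0,y0,x1,y1) in boxes.items():
        Q=P[y0:y1,x0:x1].reshape(-1,3); 
        lo,hi=(.105,.16) if k!="fork" else (.185,.225)
        m=(Q[:,2]>lo)&(Q[:,2]<hi); q=Q[m]; print(n,k,m.sum(),"mean",q.mean(0).round(4),"min",q.min(0).round(4),"max",q.max(0).round(4), "zpct",np.percentile(q[:,2],[5,50,95]).round(4))
E
```

```text
top cam [0.455 0.369 1.043] table z median 0.0006
top A 99 mean [0.4565 0.4249 0.1293] min [0.4459 0.4136 0.1072] max [0.4672 0.4363 0.134 ] zpct [0.1263 0.13   0.1326]
top B 108 mean [0.3666 0.2917 0.1282] min [0.3549 0.2805 0.1063] max [0.3776 0.3027 0.1336] zpct [0.1134 0.1297 0.132 ]
top fork 618 mean [0.5199 0.2032 0.1989] min [0.4745 0.1774 0.185 ] max [0.5681 0.2239 0.2075] zpct [0.1904 0.1997 0.2047]
side cam [ 0.208 -0.192  0.736] table z median 0.0005
side A 127 mean [0.4529 0.4199 0.1225] min [0.4429 0.4117 0.1051] max [0.4657 0.4351 0.132 ] zpct [0.1068 0.1251 0.1314]
side B 168 mean [0.3624 0.2857 0.1233] min [0.3517 0.2776 0.1051] max [0.3748 0.3001 0.1346] zpct [0.1081 0.1277 0.1312]
side fork 579 mean [0.5143 0.201  0.1989] min [0.4712 0.1762 0.186 ] max [0.5721 0.224  0.2057] zpct [0.1906 0.1996 0.2042]
```

```bash
python3 - <<'E'
from h import *
for n,box,kb in(("top",(340,190,390,245),(240,232,278,262)),("side",(295,222,350,265),(232,195,268,255))):
    z=np.load(f"pics/{n}0.npz");p,d=z["p"],z["d"];c=Cam(n);P=c.pts(d)
    x0,y0,x1,y1=kb; Q=P[y0:y1,x0:x1]; m=(Q[...,2]>.1265)
    v,u=np.nonzero(m); w=c.plane(u+x0,v+y0,.13); print(n,"knob top n",m.sum(),"mean",w.mean(0).round(4),"mid",((w.min(0)+w.max(0))/2).round(4),"ext",np.ptp(w,axis=0).round(4))
    x0,y0,x1,y1=box; Q=P[y0:y1,x0:x1]; m=(Q[...,2]>.192)&(Q[...,2]<.215)
    v,u=np.nonzero(m); w=c.plane(u+x0,v+y0,.203)[:,:2]
    r=cv2.minAreaRect((w*1000).astype(np.float32)); print("fork rect",np.round(r[0],1),np.round(r[1],1),r[2])
    im=np.full((150,120),255,np.uint8)  # x .455..-> up ; y
    from sys import stdout
    for yy in np.arange(y0,y1): 
        if n=="top": print(''.join('#' if m[yy-y0,k] else '.' for k in range(x1-x0)))
E
```

```text
top knob top n 98 mean [0.4565 0.4255 0.13  ] mid [0.4492 0.4266 0.13  ] ext [0.0365 0.0273 0.    ]
fork rect [520.1 203.1] [88.4 42.3] 5.33062219619751
..................................................
....................#.............................
..................................................
...................##.............................
...................#..##..........................
...................#..............................
..........................#.......................
................##..##.#..##......................
................##.#..#.#.##......................
................#..#.####.##......................
.................#.#########......................
.................#########.#......................
.................##.########......................
.................##.###.#..#...###................
.................##..#.###########................
.................#################................
..............####################................
..............####################................
..............###############
[... 1314 characters left out ...]
.###...............##............
.................####.............................
.................###..............................
..................................................
..................................................
..................................................
..................................................
..................................................
..................................................
..................................................
..................................................
side knob top n 69 mean [0.4533 0.4192 0.13  ] mid [0.446  0.3906 0.13  ] ext [0.1182 0.1359 0.    ]
fork rect [521.6 201.1] [104.9  45.6] 8.227953910827637
```

```bash
python3 - <<'E'
import cv2,numpy as np
a=cv2.imread("pics/top0.png")[190:245,340:395]
a=cv2.resize(a,None,fx=10,fy=10,interpolation=cv2.INTER_CUBIC)
for i in range(0,55,10):
    cv2.putText(a,str(340+i),(i*10+5,10),0,.4,(0,255,255),1);cv2.putText(a,str(190+i),(0,i*10+9),0,.4,(0,255,255),1);cv2.line(a,(i*10+5,0),(i*10+5,550),(0,90,90),1);cv2.line(a,(0,i*10+5),(550,i*10+5),(0,90,90),1)
cv2.imwrite("pics/forktop.png",a)
a=cv2.imread("pics/side0.png")[222:268,295:351]
a=cv2.resize(a,None,fx=12,fy=12,interpolation=cv2.INTER_CUBIC)
for i in range(0,55,10):
    cv2.putText(a,str(295+i),(i*12+6,10),0,.4,(0,255,255),1);cv2.putText(a,str(222+i),(0,i*12+9),0,.4,(0,255,255),1);cv2.line(a,(i*12+6,0),(i*12+6,550),(0,90,90),1);cv2.line(a,(0,i*12+6),(670,i*12+6),(0,90,90),1)
cv2.imwrite("pics/forkside.png",a)
E
```

```text
(no output)
```

View pics/forktop.png

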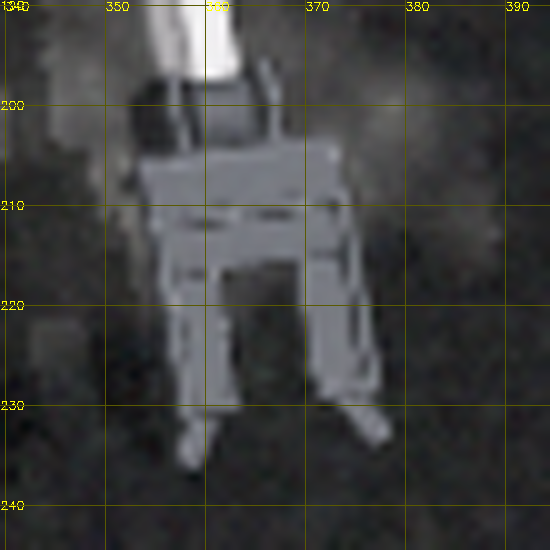

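View pics/forkside.png

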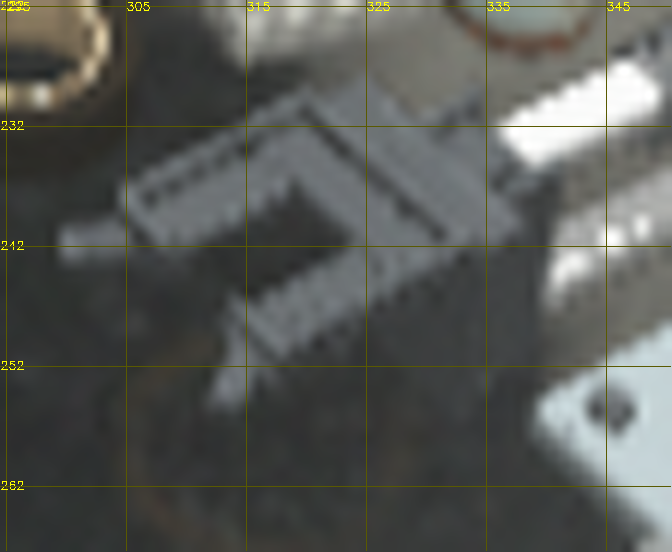

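```bash
python3 - <<'E'
from h import *
t,s=Cam("top"),Cam("side")
T=dict(SL=(361.2,216.7,.2),SR=(369.4,215.6,.2),PL=(363.3,230.4,.2),PR=(371.6,229.3,.2),BL=(353.5,205.7,.204),BR=(373.4,203.7,.204),FL=(358.2,231,.204),FR=(377.7,228.6,.204))
S=dict(SL=(318.9,236.7,.2),SR=(324,241.9,.2),BL=(325,228,.204),BR=(337.7,240,.204),FL=(304.6,237,.204),FR=(318,252,.204))
for n,c,D in(("top",t,T),("side",s,S)):
    W={k:c.plane(*v) for k,v in D.items()}
    for k,w in W.items(): print(n,k,(w*1000).round(1))
    ax=((W["BL"]+W["BR"])-(W["FL"]+W["FR"]))[:2];ax/=np.linalg.norm(ax); print("axis deg",np.degrees(np.arctan2(ax[1],ax[0])))
    per=(W["FL"]-W["FR"]+W["BL"]-W["BR"])[:2];print("per deg",np.degrees(np.arctan2(-per[0],per[1])),"width",np.linalg.norm(per)/2, "len",np.linalg.norm(((W["BL"]+W["BR"])-(W["FL"]+W["FR"]))/2))
    a=.5*(W["SL"]+W["SR"])[:2]-.0075*ax; m=.25*(W["BL"]+W["BR"]+W["FL"]+W["FR"])[:2]; f=.5*(W["FL"]+W["FR"])[:2]+.02*ax
    print("seat from slot end",(a*1000).round(1)," from front+20",(f*1000).round(1)," centre",(m*1000).round(1))
for k in S: 
    p,e=tri(t,T[k][:2],s,S[k][:2]); print("tri",k,(p*1000).round(1),round(e*1000,2))
# stand base plate, column
z=np.load("pics/top0.npz")["d"];P=t.pts(z)[120:205,310:375].reshape(-1,3);q=P[(P[:,2]>.004)&(P[:,2]<.03)];print(len(q),np.percentile(q[:,2],[10,50,90]))
r=cv2.minAreaRect((q[:,:2]*1000).astype(np.float32));print(r)
E
```

```text
top SL [512.7 210.  200. ]
top SR [514.6 193.6 200. ]
top PL [485.5 206.7 200. ]
top PR [487.4 190.2 200. ]
top BL [534.5 225.3 204. ]
top BR [537.8 185.7 204. ]
top FL [484.3 217.6 204. ]
top FR [488.4 178.9 204. ]
axis deg 8.257144971518882
per deg 5.411019708937003 width 0.03931221184648872 len 0.05033295353475794
seat from slot end [506.2 200.7]  from front+20 [506.1 201.1]  centre [511.3 201.9]
side SL [509.8 208.9 200. ]
side SR [511.  193.2 200. ]
side BL [530.2 219.4 204. ]
side BR [533.7 182.1 204. ]
side FL [483.7 218.1 204. ]
side FR [485.7 175.1 204. ]
axis deg 5.0409895720312
per deg 3.9870712714393344 width 0.040249443686644064 len 0.04742323182348216
seat from slot end [502.9 200.4]  from front+20 [504.6 198.3]  centre [508.3 198.7]
tri SL [512.  210.1 197.9] 2.01
tri SR [513.4 194.  198.2] 2.98
tri BL [534.7 224.4 197.3] 0.97
tri BR [537.5 185.1 199.3] 1.84
tri FL [483.9 217.8 204.2] 0.82
tri FR [488.3 178.  199.6] 0.55
1687 [0.00813941 0.01211938 0.01993549]
((661.168212890625, 215.49795532226562), (161.02285766601562, 201.68637084960938), 89.20311737060547)
```

```bash
python3 - <<'E'
from h import *
t,s=Cam("top"),Cam("side")
for p in [(313.8,136.7),(318.9,175.6),(365.6,169.3)]: print("plate",(t.plane(*p,.01)*1000).round(1))
for n,c in(("top",t),("side",s)):
    P=c.pts(np.load(f"pics/{n}0.npz")["d"])
    pts=[(410,200),(420,190),(407,290),(412,300),(440,230),(430,330),(500,250),(480,182),(350,380),(400,390),(450,190),(540,190)] if n=="top" else [(300,318),(345,275),(385,285),(210,375),(300,370),(430,290),(350,340),(260,360),(480,350)]
    for u,v in pts: print(n,(u,v),P[v,u].round(3))
    if n=="top":
        q=P.reshape(-1,3); 
        for lo,hi in((.03,.08),(.08,.15),(.15,.25),(.25,.4),(.4,.8)):
            m=(q[:,2]>lo)&(q[:,2]<hi)&(q[:,1]<.15)&(q[:,0]<.6); 
            if m.sum(): print(lo,hi,m.sum(),"x",np.percentile(q[m,0],[1,99]).round(3),"y",np.percentile(q[m,1],[1,99]).round(3))
E
```

```text
plate [725.5 284.9  10. ]
plate [628.2 274.6  10. ]
plate [642.1 159.4  10. ]
top (410, 200) [0.551 0.092 0.135]
top (420, 190) [0.564 0.09  0.199]
top (407, 290) [0.359 0.101 0.116]
top (412, 300) [0.331 0.075 0.063]
top (440, 230) [0.484 0.052 0.194]
top (430, 330) [0.285 0.074 0.172]
top (500, 250) [ 0.442 -0.066  0.194]
top (480, 182) [0.567 0.005 0.275]
top (350, 380) [-0.046  0.12  -0.606]
top (400, 390) [0.113 0.094 0.   ]
top (450, 190) [0.555 0.057 0.267]
top (540, 190) [ 0.561 -0.156  0.191]
0.03 0.08 907 x [0.061 0.571] y [-0.018  0.111]
0.08 0.15 1793 x [0.218 0.571] y [0.072 0.111]
0.15 0.25 24012 x [0.226 0.559] y [-0.184  0.104]
0.25 0.4 2410 x [0.535 0.584] y [-0.14   0.101]
side (300, 318) [0.402 0.096 0.164]
side (345, 275) [0.486 0.097 0.226]
side (385, 285) [0.546 0.062 0.202]
side (210, 375) [0.234 0.06  0.203]
side (300, 370) [0.35  0.01  0.192]
side (430, 290) [ 0.553 -0.009  0.272]
side (350, 340) [0.44  0.013 0.192]
side (260, 360) [0.307 0.051 0.192]
side (480, 350) [ 0.552 -0.104  0.257]
```

```bash
cat > go.py <<'E'
import sys,numpy as np
from scipy.spatial.transform import Rotation as R
from plant import sense
def delta(target,yaw):
    s=sense(); w,x,y,z=s["orientation"]; r=R.from_quat([x,y,z,w]); m=r.as_matrix()
    print("t",round(s["t"],2),"tcp",np.round(s["tcp_pos"],4),"f",np.round(s["ft_force"],2),"w",round(s["gripper_width"],3),"yaw",np.degrees(np.arctan2(m[1,0],m[0,0])).round(2))
    a=np.radians(yaw); X=np.array([np.cos(a),np.sin(a),0]);Z=np.array([0,0,-1.]);Y=np.cross(Z,X)
    g=R.from_matrix(np.stack([X,Y,Z],1))
    print("travel",(r.inv().apply(np.array(target)-s["tcp_pos"])).round(4),"rotvec",(r.inv()*g).as_rotvec().round(4))
if __name__=="__main__": delta([float(v) for v in sys.argv[1:4]],float(sys.argv[4]))
E
python3 go.py .4565 .4253 .2 96.8
```

```text
t 0.1 tcp [0.1599 0.6036 0.2306] f [0.36 0.32 0.63] w 1.001 yaw 75.18
travel [-0.0964  0.3324  0.0308] rotvec [-2.000e-04  1.700e-03 -3.774e-01]
```

```bash
python3 -m jog '[{"travel":[-0.012,0.04,0],"rotation":[0,0,-0.05],"hand":100},{"travel":[-0.026,0.09,0],"rotation":[0,0,-0.1],"hand":100},{"travel":[-0.040,0.14,0],"rotation":[0,0,-0.16],"hand":100},{"travel":[-0.054,0.19,0],"rotation":[0,0,-0.22],"hand":100},{"travel":[-0.069,0.24,0.01],"rotation":[0,0,-0.28],"hand":100},{"travel":[-0.084,0.29,0.02],"rotation":[0,0,-0.34],"hand":100},{"travel":[-0.0964,0.3324,0.03],"rotation":[0,0.001,-0.3774],"hand":100},{"travel":[-0.0964,0.3324,0.03],"rotation":[0,0.001,-0.3774],"hand":100}]'; python3 go.py .4565 .4253 .095 96.8
```

```text
t: 1.1
tcp_pos: [0.4609, 0.4209, 0.1995]
orientation: [0.002, 0.667, 0.745, -0.001]
ft_force: [-0.9, 0.3, 0.1]
gripper_width: 1.0
t 1.1 tcp [0.4609 0.4209 0.1995] f [-0.89  0.27  0.06] w 1.0 yaw 96.31
travel [ 0.0053 -0.004   0.1045] rotvec [ 0.0004  0.0038 -0.0085]
```

```bash
python3 - <<'E'
from plant import grab_frame
import cv2,numpy as np
o=[]
for n,(x0,y0,x1,y1) in(("side",(180,130,300,270)),("top",(200,190,320,330))):
    p,d=grab_frame(n); np.savez(f"pics/{n}1.npz",p=p,d=d); o.append(cv2.resize(p[y0:y1,x0:x1,::-1],None,fx=3.3,fy=3.3,interpolation=cv2.INTER_CUBIC))
cv2.imwrite("pics/pre.png",np.hstack(o))
E
```

```text
(no output)
```

View pics/pre.png

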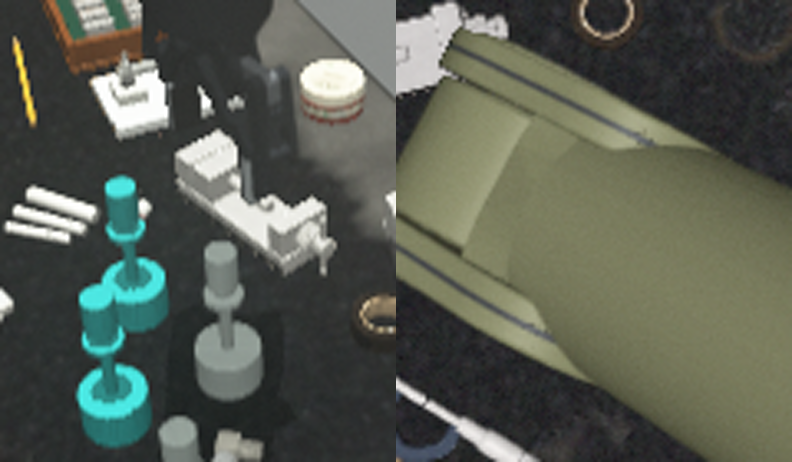

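The top view is now covered by the arm. In the side view the target stands untouched at about (248,215), with the dark fingers above it near (260,160). Next I'll check whether the TCP and the side camera agree.

```bash
python3 - <<'E'
from h import *
import subprocess
s=Cam("side"); print(s.proj([.4609,.4209,.1995]), s.proj([.4565,.4253,.13]))
p=np.load("pics/side1.npz")["p"]; a=cv2.resize(p[100:250,200:330,::-1],None,fx=4.5,fy=4,interpolation=cv2.INTER_CUBIC)
a=cv2.convertScaleAbs(a,alpha=2.0,beta=20); 
u,v=s.proj([.4609,.4209,.1995]); cv2.circle(a,(int((u-200)*4.5+2),int((v-100)*4+2)),4,(0,0,255),1)
cv2.imwrite("pics/pre2.png",a)
E
python3 go.py .4565 .4253 .095 96.8
```

```text
[247.6510416 182.4648277] [246.84558683 205.24480785]
t 1.2 tcp [0.4562 0.4258 0.2008] f [-0.12  0.74 -0.14] w 1.003 yaw 96.74
travel [-0.0006  0.0003  0.1058] rotvec [-0.0012 -0.001  -0.001 ]
```

View pics/pre2.png

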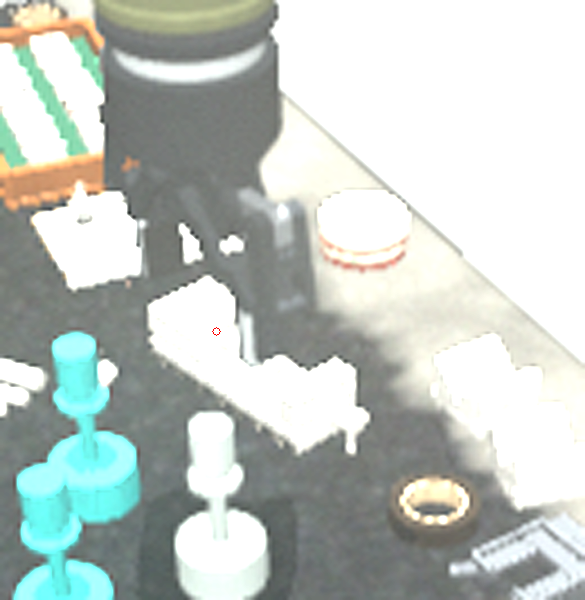

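The side camera agrees to within 1 px: knob top predicted at (246.8,205.2) and seen at about (246.7,206). Descending and closing.

```bash
python3 -m jog '[{"travel":[-0.0006,0,0.03],"rotation":[0,0,0],"hand":100},{"travel":[-0.0006,0,0.06],"rotation":[0,0,0],"hand":100},{"travel":[-0.0006,0,0.085],"rotation":[0,0,0],"hand":100},{"travel":[-0.0006,0,0.1],"rotation":[0,0,0],"hand":100},{"travel":[-0.0006,0,0.1055],"rotation":[0,0,0],"hand":100},{"travel":[-0.0006,0,0.1055],"rotation":[0,0,0],"hand":100},{"travel":[-0.0006,0,0.1055],"rotation":[0,0,0],"hand":70},{"travel":[-0.0006,0,0.1055],"rotation":[0,0,0],"hand":55}]' 50; python3 go.py .4565 .4253 .095 96.8
```

```text
t: 2.2
tcp_pos: [0.4571, 0.4258, 0.0966]
orientation: [-0.0, 0.664, 0.748, 0.001]
ft_force: [0.6, 0.1, 0.5]
gripper_width: 0.607
t 2.2 tcp [0.4571 0.4258 0.0966] f [0.56 0.1  0.54] w 0.607 yaw 96.79
travel [-0.0005 -0.0006  0.0016] rotvec [ 0.0013 -0.002  -0.0003]
```

```bash
python3 -m jog '[{"travel":[0,0,0],"rotation":[0,0,0],"hand":45},{"travel":[0,0,0],"rotation":[0,0,0],"hand":35},{"travel":[0,0,0],"rotation":[0,0,0],"hand":25},{"travel":[0,0,0],"rotation":[0,0,0],"hand":10},{"travel":[0,0,0],"rotation":[0,0,0],"hand":10},{"travel":[0,0,0],"rotation":[0,0,0],"hand":10},{"travel":[0,0,0],"rotation":[0,0,0],"hand":10}]' 50; python3 go.py .4565 .4253 .095 96.8
```

```text
t: 3.08
tcp_pos: [0.4568, 0.4256, 0.096]
orientation: [-0.0, 0.664, 0.748, 0.001]
ft_force: [-1.6, -1.3, 5.2]
gripper_width: 0.263
t 3.08 tcp [0.4568 0.4256 0.096 ] f [-1.57 -1.34  5.23] w 0.263 yaw 96.8
travel [-0.0002 -0.0003  0.001 ] rotvec [ 0.0005 -0.0011 -0.0001]
```

```bash
python3 -m jog '[{"travel":[0,0,-0.005],"rotation":[0,0,0],"hand":10},{"travel":[0,0,-0.02],"rotation":[0,0,0],"hand":10},{"travel":[0,0,-0.045],"rotation":[0,0,0],"hand":10},{"travel":[0,0,-0.07],"rotation":[0,0,0],"hand":10},{"travel":[0,0,-0.1],"rotation":[0,0,0],"hand":10},{"travel":[0,0,-0.125],"rotation":[0,0,0],"hand":10},{"travel":[0,0,-0.135],"rotation":[0,0,0],"hand":10},{"travel":[0,0,-0.135],"rotation":[0,0,0],"hand":10}]'; python3 go.py .4317 .192 .232 96.8
python3 -m jog '[{"travel":[0,0,0],"rotation":[0,0,0],"hand":10},{"travel":[0,0,0],"rotation":[0,0,0],"hand":10},{"travel":[0,0,0],"rotation":[0,0,0],"hand":10}]' ; python3 go.py .4317 .192 .232 96.8
```

```text
t: 4.08
tcp_pos: [0.4567, 0.4253, 0.2312]
orientation: [-0.0, 0.664, 0.748, 0.001]
ft_force: [-0.2, 0.2, -4.7]
gripper_width: 0.269
t 4.08 tcp [0.4567 0.4253 0.2312] f [-0.23  0.15 -4.7 ] w 0.269 yaw 96.79
travel [-0.2287 -0.0524 -0.0012] rotvec [ 0.0007 -0.0014 -0.0001]
t: 4.45
tcp_pos: [0.4564, 0.4251, 0.2301]
orientation: [-0.0, 0.664, 0.748, -0.0]
ft_force: [1.2, -0.4, -4.3]
gripper_width: 0.266
t 4.45 tcp [0.4564 0.4251 0.2301] f [ 1.18 -0.39 -4.35] w 0.266 yaw 96.8
travel [-0.2285 -0.0522 -0.0019] rotvec [-0.0008 -0.0003  0.0001]
```

```bash
python3 - <<'E'
from plant import grab_frame,sense
from h import *
p,d=grab_frame("side"); s=Cam("side"); np.savez("pics/side2.npz",p=p,d=d)
x0,y0=180,100
a=cv2.convertScaleAbs(cv2.resize(p[y0:y0+150,x0:x0+150,::-1],None,fx=4,fy=4,interpolation=cv2.INTER_CUBIC),alpha=1.8,beta=20)
q=sense()["tcp_pos"]
for dz,c in((.035,(0,0,255)),(.019,(0,255,0)),(-.012,(255,0,255)),(-.062,(255,0,0)),(-.095,(255,0,0))):
    u,v=s.proj([q[0],q[1],q[2]+dz]); cv2.circle(a,(int((u-x0)*4+2),int((v-y0)*4+2)),4,c,1)
cv2.imwrite("pics/lift.png",a); print(q,sense()["ft_force"])
E
```

```text
[0.45652075 0.42518934 0.23028733] [ 0.93327487 -0.51066338 -3.91696685]
```

View pics/lift.png

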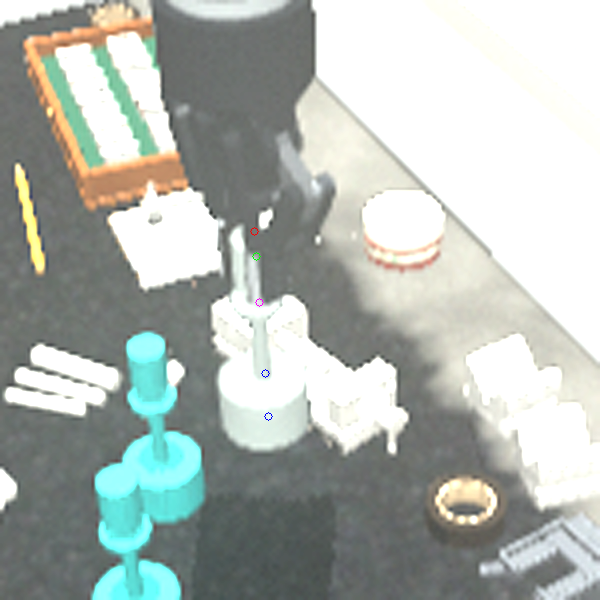

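The mass is held upright, body at about (246,205) in the full side view, and it weighs about 4.3 N. Moving to a point in front of the slot.

```bash
python3 -m jog '[{"travel":[-0.012,-0.003,0],"rotation":[0,0,0],"hand":10},{"travel":[-0.04,-0.009,0],"rotation":[0,0,0],"hand":10},{"travel":[-0.08,-0.018,0],"rotation":[0,0,0],"hand":10},{"travel":[-0.12,-0.027,0],"rotation":[0,0,0],"hand":10},{"travel":[-0.16,-0.036,0],"rotation":[0,0,0],"hand":10},{"travel":[-0.2,-0.045,0],"rotation":[0,0,0],"hand":10},{"travel":[-0.222,-0.05,0],"rotation":[0,0,0],"hand":10},{"travel":[-0.2285,-0.0522,0],"rotation":[0,0,0],"hand":10}]'
python3 -m jog '[{"travel":[0,0,0],"rotation":[0,0,0],"hand":10},{"travel":[0,0,0],"rotation":[0,0,0],"hand":10},{"travel":[0,0,0],"rotation":[0,0,0],"hand":10}]' ; python3 go.py .4317 .192 .232 96.8;  python3 - <<'E'
from plant import grab_frame,sense
from h import *
p,d=grab_frame("side"); s=Cam("side"); np.savez("pics/side3.npz",p=p,d=d)
x0,y0=250,170
a=cv2.convertScaleAbs(cv2.resize(p[y0:y0+120,x0:x0+130,::-1],None,fx=5,fy=5,interpolation=cv2.INTER_CUBIC),alpha=1.8,beta=20)
q=sense()["tcp_pos"]
for dz,c in((.019,(0,255,0)),(-.012,(255,0,255)),(-.062,(255,0,0)),(-.095,(255,0,0))):
    u,v=s.proj([q[0],q[1],q[2]+dz]); cv2.circle(a,(int((u-x0)*5+2),int((v-y0)*5+2)),4,c,1)
u,v=s.proj([.5062,.201,.2]); cv2.circle(a,(int((u-x0)*5+2),int((v-y0)*5+2)),4,(0,255,255),1)
cv2.imwrite("pics/mouth.png",a); print(q,sense()["ft_force"])
p,d=grab_frame("top"); cv2.imwrite("pics/top3.png",p[:,:,::-1])
E
```

```text
t: 5.5
tcp_pos: [0.4316, 0.1897, 0.2308]
orientation: [0.0, 0.665, 0.747, -0.0]
ft_force: [-0.2, 0.1, -4.5]
gripper_width: 0.267
t: 5.88
tcp_pos: [0.4319, 0.1935, 0.2306]
orientation: [-0.001, 0.663, 0.748, 0.001]
ft_force: [-0.3, -0.1, -4.6]
gripper_width: 0.268
t 5.88 tcp [0.4319 0.1935 0.2306] f [-0.33 -0.07 -4.61] w 0.268 yaw 96.89
travel [-0.0014 -0.0004 -0.0014] rotvec [ 0.0006 -0.0019  0.0015]
[0.4318691  0.19322631 0.23052519] [ 0.26662503 -0.29438131 -4.14116707]
```

View pics/mouth.png

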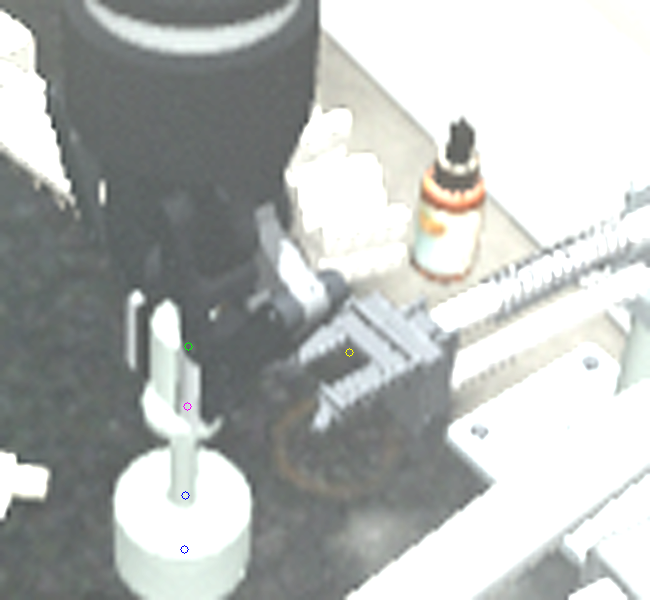

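View pics/top3.png

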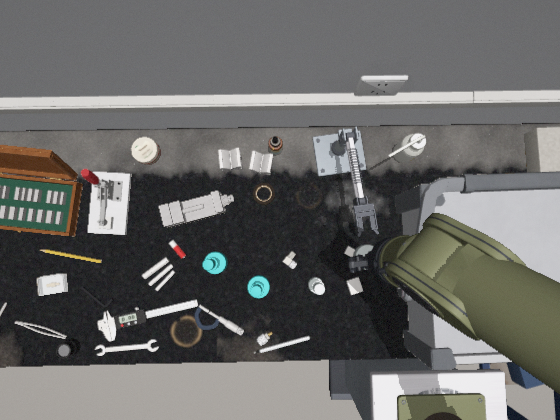

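```bash
python3 - <<'E'
from h import *
t=Cam("top");p=cv2.imread("pics/top3.png");x0,y0=335,195
a=cv2.convertScaleAbs(cv2.resize(p[y0:y0+80,x0:x0+80],None,fx=8,fy=7.5,interpolation=cv2.INTER_CUBIC),alpha=1.5,beta=15)
for P,c in(((.4319,.1932,.2185),(255,0,255)),((.4319,.1932,.1685),(255,0,0)),((.5062,.201,.2),(0,255,255)),((.4319,.1932,.2655),(0,0,255))):
    u,v=t.proj(P); print(u,v); cv2.circle(a,(int((u-x0)*8+4),int((v-y0)*7.5+4)),4,c,1)
cv2.imwrite("pics/top3c.png",a)
E
```

```text
373.054640862296 257.743262367179
367.8161561654317 257.13594223426804
365.8185952670183 219.89620936691867
378.5931298351724 258.3853632902086
```

View pics/top3c.png

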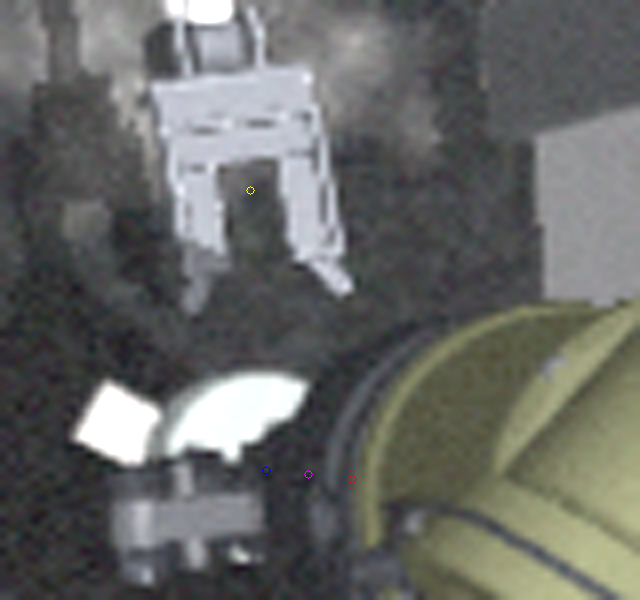

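In the top view, the visible arc of the body's top (arc top at about (366,245)) lies within 0.5 px of where the TCP predicts it. So the mass is centred on the TCP to about 1 mm. I'll move into the slot above the rim.

```bash
python3 go.py .4664 .1959 .2305 96.8;python3 go.py .5052 .2005 .2305 96.8
```

```text
t 5.97 tcp [0.4319 0.193  0.2305] f [-0.26  0.25 -3.8 ] w 0.268 yaw 96.86
travel [-0.0012  0.0346  0.    ] rotvec [ 0.0003 -0.0014  0.0011]
t 5.97 tcp [0.4319 0.193  0.2305] f [-0.26  0.25 -3.8 ] w 0.268 yaw 96.86
travel [-0.0013  0.0737  0.    ] rotvec [ 0.0003 -0.0014  0.0011]
```

```bash
python3 -m jog '[{"travel":[-0.001,0.006,0],"rotation":[0,0,0],"hand":10},{"travel":[-0.001,0.014,0],"rotation":[0,0,0],"hand":10},{"travel":[-0.001,0.022,0],"rotation":[0,0,0],"hand":10},{"travel":[-0.001,0.03,0],"rotation":[0,0,0],"hand":10},{"travel":[-0.001,0.035,0],"rotation":[0,0,0],"hand":10},{"travel":[-0.001,0.035,0],"rotation":[0,0,0],"hand":10},{"travel":[-0.001,0.035,0],"rotation":[0,0,0],"hand":10},{"travel":[-0.001,0.035,0],"rotation":[0,0,0],"hand":10}]';python3 go.py .5052 .2005 .2305 96.8
```

```text
t: 6.98
tcp_pos: [0.4664, 0.1954, 0.2306]
orientation: [-0.0, 0.664, 0.748, 0.0]
ft_force: [0.1, -0.2, -4.6]
gripper_width: 0.263
t 6.97 tcp [0.4664 0.1954 0.2306] f [ 0.06 -0.22 -4.64] w 0.263 yaw 96.81
travel [0.0005 0.0391 0.0001] rotvec [-0.0001 -0.0009  0.0002]
```

```bash
python3 -m jog '[{"travel":[0.0003,0.006,0],"rotation":[0,0,0],"hand":10},{"travel":[0.0005,0.014,0],"rotation":[0,0,0],"hand":10},{"travel":[0.0005,0.022,0],"rotation":[0,0,0],"hand":10},{"travel":[0.0005,0.03,0],"rotation":[0,0,0],"hand":10},{"travel":[0.0005,0.036,0],"rotation":[0,0,0],"hand":10},{"travel":[0.0005,0.039,0],"rotation":[0,0,0],"hand":10},{"travel":[0.0005,0.039,0],"rotation":[0,0,0],"hand":10},{"travel":[0.0005,0.039,0],"rotation":[0,0,0],"hand":10}]';python3 go.py .5052 .2005 .2305 96.8
cat > look.py <<'E'
import sys
from plant import grab_frame,sense
from h import *
tag=sys.argv[1]; q=sense()["tcp_pos"]; o=[]
for n,x0,y0,k in(("side",285,190,8),("top",335,195,8)):
    p,d=grab_frame(n); np.savez(f"pics/{n}{tag}.npz",p=p,d=d); c=Cam(n)
    a=cv2.convertScaleAbs(cv2.resize(p[y0:y0+75,x0:x0+(50 if n=="top" else 50),::-1],None,fx=k,fy=k,interpolation=cv2.INTER_CUBIC),alpha=1.6,beta=15)
    for dz,col in((-.012,(255,0,255)),(-.062,(255,0,0))):
        u,v=c.proj([q[0],q[1],q[2]+dz]); cv2.circle(a,(int((u-x0)*k+4),int((v-y0)*k+4)),4,col,1)
    u,v=c.proj([.5062,.201,.2]); cv2.circle(a,(int((u-x0)*k+4),int((v-y0)*k+4)),4,(0,255,255),1)
    o.append(a)
cv2.imwrite(f"pics/look{tag}.png",np.hstack(o))
E
python3 look.py 4
```

```text
t: 7.98
tcp_pos: [0.5051, 0.2005, 0.2305]
orientation: [-0.0, 0.664, 0.748, 0.0]
ft_force: [0.1, -0.7, -4.2]
gripper_width: 0.262
t 7.97 tcp [0.5051 0.2005 0.2305] f [ 0.08 -0.67 -4.23] w 0.262 yaw 96.82
travel [-0.      0.0001  0.    ] rotvec [-0.0002 -0.0009  0.0003]
```

View pics/look4.png

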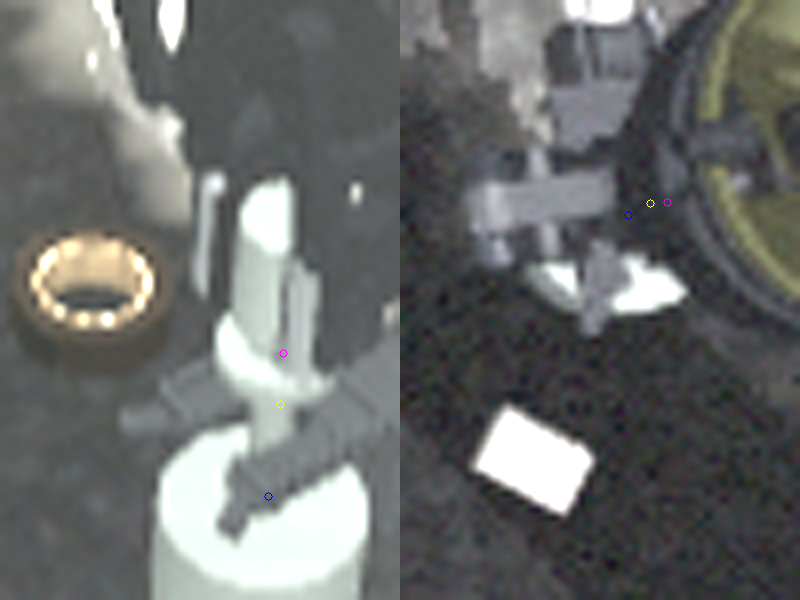

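The side view shows the stem standing in the slot between the prongs, at about (318,243), with the collar above the rim. The wrist force is still just the weight, so nothing is touching. Lowering to just above the rim for a closer look.

```bash
python3 -m jog '[{"travel":[0,0,0.002],"rotation":[0,0,0],"hand":10},{"travel":[0,0,0.005],"rotation":[0,0,0],"hand":10},{"travel":[0,0,0.008],"rotation":[0,0,0],"hand":10},{"travel":[0,0,0.011],"rotation":[0,0,0],"hand":10},{"travel":[0,0,0.011],"rotation":[0,0,0],"hand":10},{"travel":[0,0,0.011],"rotation":[0,0,0],"hand":10}]';python3 go.py .5052 .2005 .2195 96.8
python3 look.py 5
```

```text
t: 8.82
tcp_pos: [0.5055, 0.2006, 0.2196]
orientation: [-0.0, 0.664, 0.748, 0.0]
ft_force: [-0.2, 0.0, -5.6]
gripper_width: 0.265
t 8.82 tcp [0.5055 0.2006 0.2196] f [-0.2   0.02 -5.58] w 0.265 yaw 96.79
travel [-0.     -0.0003  0.0001] rotvec [ 0.0003 -0.0011 -0.0001]
```

View pics/look5.png

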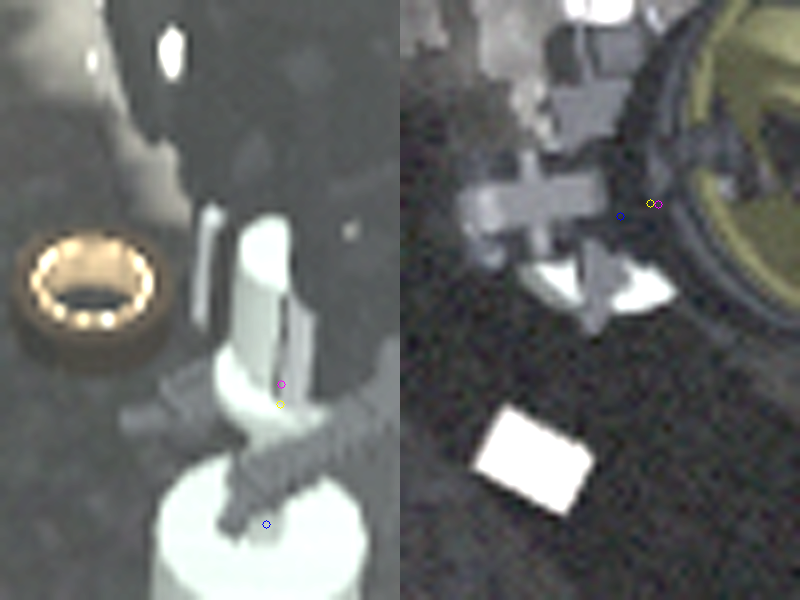

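```bash
python3 -m jog '[{"travel":[0,-0.0002,0.001],"rotation":[0,0,0],"hand":10},{"travel":[0,-0.0002,0.002],"rotation":[0,0,0],"hand":10},{"travel":[0,-0.0002,0.003],"rotation":[0,0,0],"hand":10},{"travel":[0,-0.0002,0.004],"rotation":[0,0,0],"hand":10},{"travel":[0,-0.0002,0.005],"rotation":[0,0,0],"hand":10},{"travel":[0,-0.0002,0.006],"rotation":[0,0,0],"hand":10},{"travel":[0,-0.0002,0.007],"rotation":[0,0,0],"hand":10},{"travel":[0,-0.0002,0.007],"rotation":[0,0,0],"hand":10}]';python3 go.py .5052 .2005 .2125 96.8
python3 look.py 6
```

```text
t: 9.93
tcp_pos: [0.5052, 0.2005, 0.2125]
orientation: [-0.0, 0.664, 0.748, 0.0]
ft_force: [-0.4, -0.9, -4.3]
gripper_width: 0.264
t 9.93 tcp [0.5052 0.2005 0.2125] f [-0.35 -0.92 -4.26] w 0.264 yaw 96.8
travel [ 0.  0. -0.] rotvec [-0.     -0.001  -0.0001]
```

View pics/look6.png

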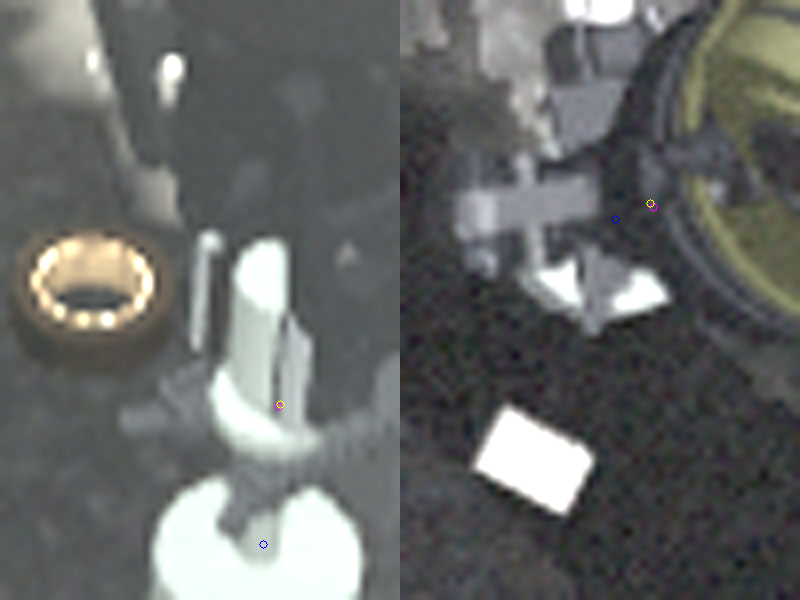

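The prong tips haven't moved, and the collar underside is about 0.5 mm above the pocket floor, below the rim, so it's inside the pocket. The arc table for the ride down is ready, so I'm starting slowly.

```bash
python3 -m jog '[{"travel":[0,0,0.001],"rotation":[0,0,0],"hand":10},{"travel":[0,-0.0001,0.0025],"rotation":[0,0,0],"hand":10},{"travel":[0,-0.0003,0.004],"rotation":[0,0,0],"hand":10},{"travel":[0,-0.0004,0.0055],"rotation":[0,0,0],"hand":10},{"travel":[0,-0.0005,0.007],"rotation":[0,0,0],"hand":10},{"travel":[0,-0.0006,0.0085],"rotation":[0,0,0],"hand":10},{"travel":[0,-0.0006,0.0095],"rotation":[0,0,0],"hand":10},{"travel":[0,-0.0006,0.0095],"rotation":[0,0,0],"hand":10}]';python3 go.py .5046 .2004 .203 96.8
python3 look.py 7
```

```text
t: 11.02
tcp_pos: [0.5047, 0.2005, 0.203]
orientation: [-0.0, 0.664, 0.748, 0.0]
ft_force: [0.1, 0.3, -3.4]
gripper_width: 0.267
t 11.03 tcp [0.5047 0.2005 0.203 ] f [ 0.08  0.28 -3.4 ] w 0.267 yaw 96.8
travel [-0.0001 -0.0001  0.    ] rotvec [ 0.0003 -0.0011 -0.0001]
```

View pics/look7.png

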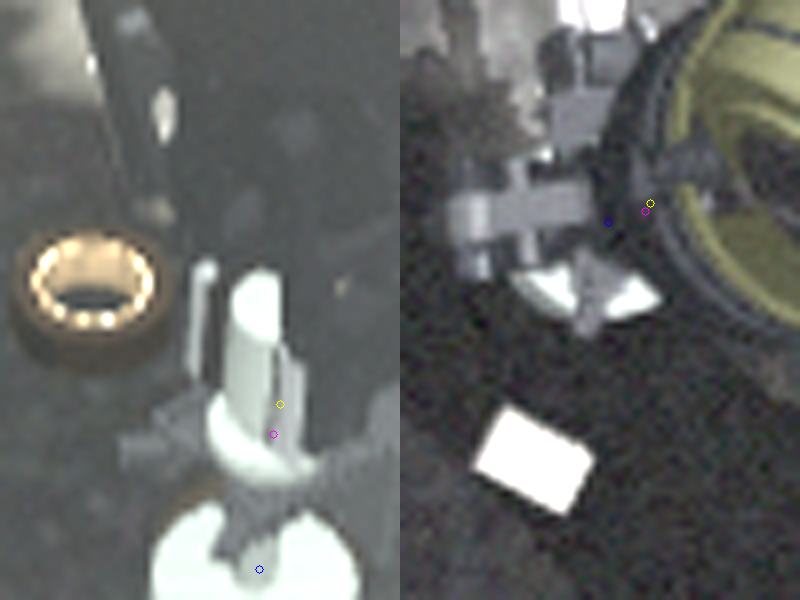

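The fork went down with the collar: far prong tip from v≈242 to 245.5, matching the ~9 mm sink. It's seated in the pocket and the load on the wrist is falling. Continuing along the arc.

```bash
python3 -m jog '[{"travel":[0,0,0.0015],"rotation":[0,0,0],"hand":10},{"travel":[0,-0.0001,0.0035],"rotation":[0,0,0],"hand":10},{"travel":[0,-0.0001,0.0055],"rotation":[0,0,0],"hand":10},{"travel":[0,-0.0001,0.0075],"rotation":[0,0,0],"hand":10},{"travel":[0,0,0.0095],"rotation":[0,0,0],"hand":10},{"travel":[0,0,0.0115],"rotation":[0,0,0],"hand":10},{"travel":[0,0.0001,0.0135],"rotation":[0,0,0],"hand":10},{"travel":[0,0.0002,0.0155],"rotation":[0,0,0],"hand":10}]';python3 go.py .5048 .2004 .1875 96.8
```

```text
t: 12.12
tcp_pos: [0.505, 0.2005, 0.1875]
orientation: [-0.0, 0.664, 0.748, 0.001]
ft_force: [0.4, 0.3, -0.9]
gripper_width: 0.267
t 12.12 tcp [0.505  0.2005 0.1875] f [ 0.37  0.33 -0.93] w 0.267 yaw 96.79
travel [-0.0001 -0.0002  0.    ] rotvec [ 0.0005 -0.0012 -0.0001]
```

```bash
python3 -m jog '[{"travel":[0,0.0001,0.0015],"rotation":[0,0,0],"hand":10},{"travel":[0,0.0003,0.003],"rotation":[0,0,0],"hand":10},{"travel":[0,0.0004,0.0045],"rotation":[0,0,0],"hand":10},{"travel":[0,0.0005,0.0055],"rotation":[0,0,0],"hand":10},{"travel":[0,0.0005,0.0055],"rotation":[0,0,0],"hand":10}]'
python3 - <<'E'
from plant import sense,grab_frame
import numpy as np
F=[]
for i in range(10):
    grab_frame("side"); s=sense(); F.append(s["ft_force"])
F=np.array(F); print(F[:,2].round(2),F.mean(0).round(2),F.std(0).round(2),s["tcp_pos"].round(4) if hasattr(s["tcp_pos"],"round") else s["tcp_pos"],s["t"])
E
```

```text
t: 12.75
tcp_pos: [0.5055, 0.2006, 0.1821]
orientation: [-0.0, 0.664, 0.748, 0.001]
ft_force: [0.7, 0.1, -1.7]
gripper_width: 0.265
[-0.74 -1.02 -0.63 -1.11 -0.2  -0.63 -1.02 -1.61 -0.72 -1.19] [ 1.52  0.08 -0.89] [0.47 0.3  0.37] [0.5055 0.2006 0.1822] 13.25
```

```bash
python3 -m jog '[{"travel":[0,0.0003,0.0015],"rotation":[0,0,0],"hand":10},{"travel":[0,0.0006,0.003],"rotation":[0,0,0],"hand":10},{"travel":[0,0.0009,0.0045],"rotation":[0,0,0],"hand":10},{"travel":[0,0.0011,0.006],"rotation":[0,0,0],"hand":10},{"travel":[0,0.0014,0.0075],"rotation":[0,0,0],"hand":10},{"travel":[0,0.0015,0.008],"rotation":[0,0,0],"hand":10},{"travel":[0,0.0015,0.008],"rotation":[0,0,0],"hand":10}]'
cat > avg.py <<'E'
from plant import sense,grab_frame
import numpy as np
F=[]
for i in range(14):
    p,d=grab_frame("side"); s=sense(); F.append(s["ft_force"])
F=np.array(F); print(F.mean(0).round(2),F.std(0).round(2),np.round(s["tcp_pos"],4),s["t"])
E
python3 avg.py
```

```text
t: 14.12
tcp_pos: [0.5067, 0.2008, 0.174]
orientation: [-0.0, 0.664, 0.748, 0.0]
ft_force: [0.5, -0.1, 0.2]
gripper_width: 0.268
[ 0.05  0.28 -0.06] [0.43 0.5  0.37] [0.5067 0.2008 0.1741] 14.825
```

```bash
python3 -m jog '[{"travel":[0,0.0001,0.0005],"rotation":[0,0,0],"hand":10},{"travel":[0,0.0002,0.001],"rotation":[0,0,0],"hand":10},{"travel":[0,0.0002,0.001],"rotation":[0,0,0],"hand":10}]' 20; python3 avg.py; python3 look.py 8
```

```text
t: 15.2
tcp_pos: [0.5069, 0.2008, 0.173]
orientation: [-0.0, 0.664, 0.748, 0.0]
ft_force: [-0.7, 0.3, 0.9]
gripper_width: 0.265
[-0.97  0.47 -0.2 ] [0.53 0.56 0.59] [0.5069 0.2007 0.173 ] 15.9
```

View pics/look8.png

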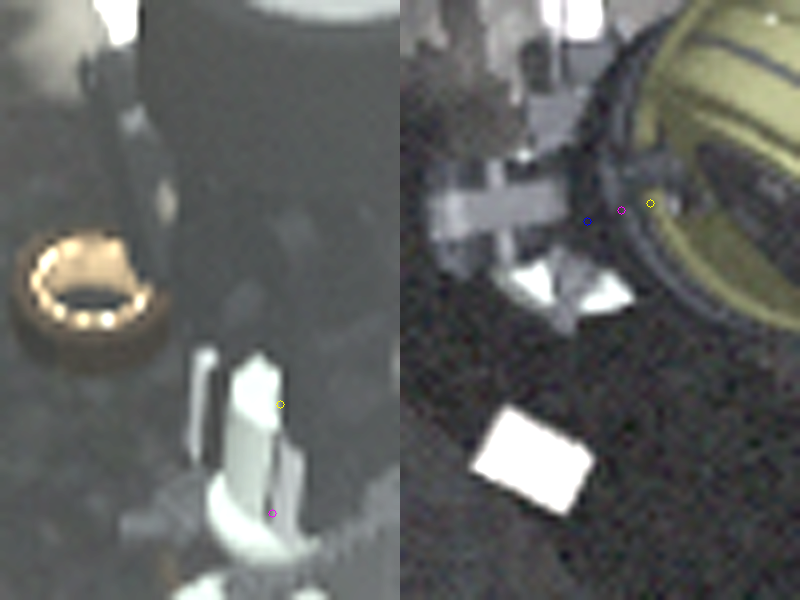

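```bash
python3 -m jog '[{"travel":[0,0,0.0008],"rotation":[0,0,0],"hand":10},{"travel":[0,0,0.0015],"rotation":[0,0,0],"hand":10},{"travel":[0,0,0.0015],"rotation":[0,0,0],"hand":10}]' 20; python3 avg.py; python3 avg.py
```

```text
t: 16.38
tcp_pos: [0.5072, 0.2008, 0.1716]
orientation: [-0.0, 0.664, 0.748, 0.001]
ft_force: [-0.8, 0.4, 0.9]
gripper_width: 0.266
[-0.36  0.03 -0.07] [0.66 0.38 0.36] [0.5071 0.2008 0.1716] 17.075
[0.14 0.39 0.15] [0.59 0.52 0.49] [0.5071 0.2008 0.1716] 17.775
```

The wrist now reads its empty value (0.0 ± 0.1 N). The spring estimate at about 40 mm sink (about 4.4 N) also matches the weighed mass. Releasing gently.

```bash
python3 -m jog '[{"travel":[0,0,0],"rotation":[0,0,0],"hand":26},{"travel":[0,0,0],"rotation":[0,0,0],"hand":28},{"travel":[0,0,0],"rotation":[0,0,0],"hand":31},{"travel":[0,0,0],"rotation":[0,0,0],"hand":35},{"travel":[0,0,0],"rotation":[0,0,0],"hand":40},{"travel":[0,0,0],"rotation":[0,0,0],"hand":46},{"travel":[0,0,0],"rotation":[0,0,0],"hand":54},{"travel":[0,0,0],"rotation":[0,0,0],"hand":60}]'; python3 avg.py; python3 look.py 9
```

```text
t: 18.77
tcp_pos: [0.507, 0.2008, 0.1716]
orientation: [-0.0, 0.664, 0.748, 0.0]
ft_force: [0.0, 0.0, -0.7]
gripper_width: 0.598
[ 0.07 -0.01 -0.14] [0.34 0.35 0.41] [0.507  0.2008 0.1716] 19.475
```

View pics/look9.png

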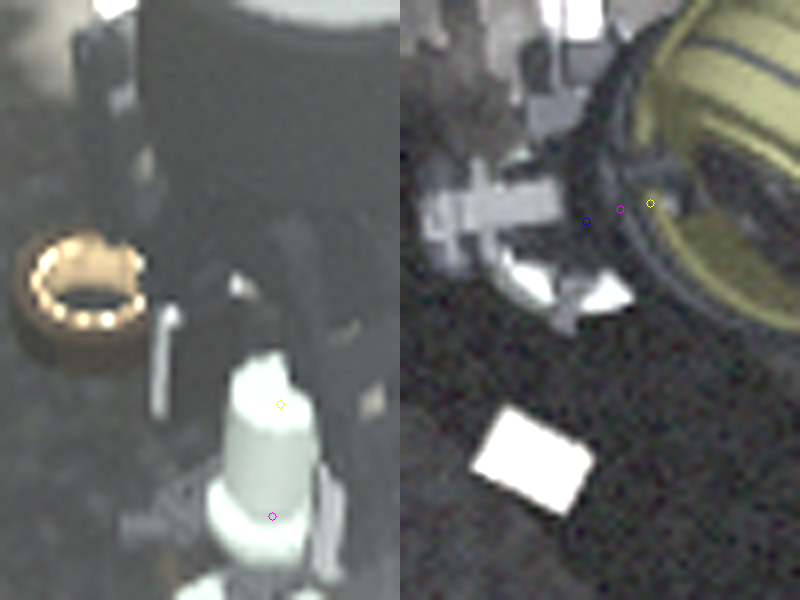

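Released: the knob is free at about (318,240) in the side view, a finger stands clear on each side, and the mass stays level. Withdrawing straight up.

```bash
python3 -m jog '[{"travel":[0,0,-0.004],"rotation":[0,0,0],"hand":70},{"travel":[0,0,-0.012],"rotation":[0,0,0],"hand":70},{"travel":[0,0,-0.025],"rotation":[0,0,0],"hand":70},{"travel":[0,0,-0.045],"rotation":[0,0,0],"hand":70},{"travel":[0,0,-0.07],"rotation":[0,0,0],"hand":70},{"travel":[0,0,-0.1],"rotation":[0,0,0],"hand":70},{"travel":[0,0,-0.13],"rotation":[0,0,0],"hand":70},{"travel":[0,0,-0.15],"rotation":[0,0,0],"hand":70}]'
python3 -m jog '[{"travel":[0,-0.02,-0.01],"rotation":[0,0,0],"hand":70},{"travel":[0,-0.06,-0.02],"rotation":[0,0,0],"hand":70},{"travel":[0,-0.1,-0.02],"rotation":[0,0,0],"hand":70},{"travel":[0,-0.11,-0.02],"rotation":[0,0,0],"hand":70},{"travel":[0,-0.11,-0.02],"rotation":[0,0,0],"hand":70},{"travel":[0,-0.11,-0.02],"rotation":[0,0,0],"hand":70}]'
python3 - <<'E'
from plant import grab_frame,sense
from h import *
o=[]
for n,x0,y0 in(("side",220,170),("top",310,130)):
    p,d=grab_frame(n); np.savez(f"pics/{n}10.npz",p=p,d=d)
    o.append(cv2.convertScaleAbs(cv2.resize(p[y0:y0+150,x0:x0+130-(0 if n=="side" else 40),::-1],None,fx=3.6,fy=4,interpolation=cv2.INTER_CUBIC),alpha=1.5,beta=10))
cv2.imwrite("pics/end.png",np.hstack(o))
E
```

```text
t: 20.58
tcp_pos: [0.5073, 0.201, 0.3241]
orientation: [0.0, 0.664, 0.748, 0.002]
ft_force: [0.0, 0.2, 0.6]
gripper_width: 0.698
t: 21.32
tcp_pos: [0.3991, 0.1878, 0.3418]
orientation: [-0.0, 0.664, 0.747, 0.001]
ft_force: [-0.3, 0.1, 0.3]
gripper_width: 0.7
```

View pics/end.png

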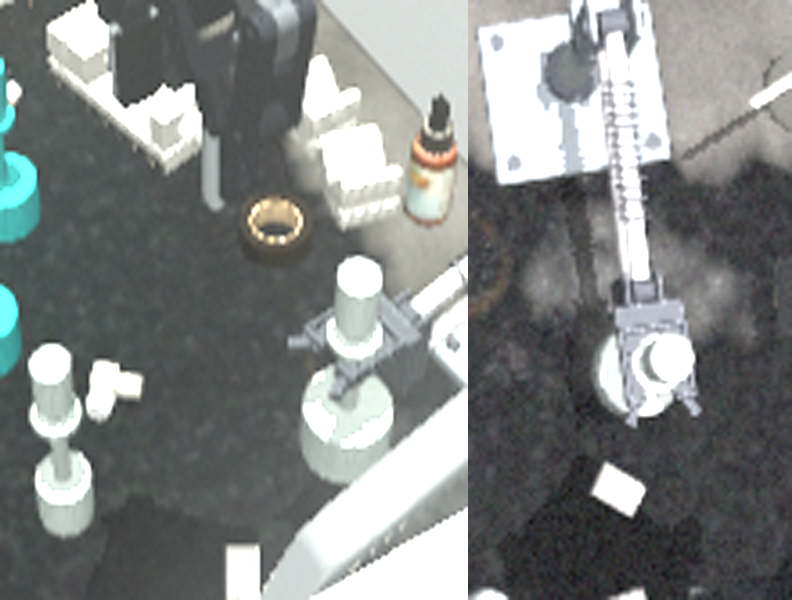

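The mass hangs level in the fork with its collar inside the rim: side (318,250), top (365,219). The small mass stands where it was. One numeric check of seating and stillness before I hand in.

```bash
python3 - <<'E'
from plant import grab_frame,sense
from h import *
t=Cam("top")
for i in range(3):
    for _ in range(4): p,d=grab_frame("top")
    P=t.pts(d)[195:245,345:385].reshape(-1,3)
    zt=np.percentile(P[:,2],97); k=P[(P[:,2]>zt-.006)]; f=P[(P[:,2]>zt-.052)&(P[:,2]<zt-.036)]
    r=cv2.minAreaRect((f[:,:2]*1000).astype(np.float32))
    b=P[(P[:,2]<zt-.075)&(P[:,2]>zt-.11)]
    print(round(sense()["t"],2),"knob",np.median(k,0).round(4),(k.min(0)/2+k.max(0)/2).round(4),"fork z",np.percentile(f[:,2],[10,50,90]).round(4),"body z",np.median(b[:,2]).round(4))
B=Cam("top").pts(d)[270:302,300:335].reshape(-1,3);q=B[B[:,2]>.125];print("small",q.mean(0).round(4))
# slot/collar fit by slot edges now
a=cv2.resize(p[195:245,345:385,::-1],None,fx=11,fy=11,interpolation=cv2.INTER_CUBIC);cv2.imwrite("pics/endz.png",a)
E
```

```text
21.62 knob [0.5059 0.2019 0.2064] [0.4865 0.2796 0.6217] fork z [0.1565 0.1609 0.1664] body z 0.1107
21.82 knob [0.5057 0.2021 0.2065] [0.4864 0.2796 0.6218] fork z [0.1568 0.1613 0.1664] body z 0.1101
22.02 knob [0.5073 0.2019 0.2062] [0.4865 0.2793 0.6217] fork z [0.1564 0.1614 0.166 ] body z 0.1108
small [0.3693 0.2943 0.1673]
```

View pics/endz.png

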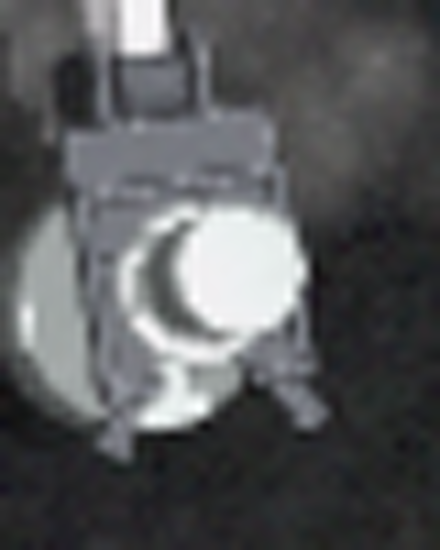

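```bash
python3 - <<'E'
from plant import job_done,sense
print(sense()["t"],job_done())
E
```

```text
the job is handed in; nothing more can be done
22.025 None
```

The larger mass now hangs by its collar in the fork's pocket, and I handed the job in at 22.0 s of the 51 s allowed. I lifted it by the knob, brought the stem in through the slot above the rim, and lowered the collar into the pocket. I then rode about 40 mm down the arm's arc and let go once the wrist force was back near zero (0.0 ± 0.1 N). Before that, the held mass had weighed about 4.4 N.

**Last checks that agreed:**
- **Seating:** the knob top is at z = 0.206 and the fork at about 0.16, matching the 46 mm expected for a collar resting on the pocket floor.
- **Stillness:** heights stayed within 0.5 mm over three looks in 0.4 s. The knob's x varied by 1.6 mm, which is within the depth noise.
- **Surroundings:** in the pictures the mass hangs level with its collar inside the rim, and the gripper is well clear.

**Checks that failed or disagreed:**
- The two cameras differed by about 2–3 mm on the fork's position, so I steered to a point between them.
- The sideways wrist force swung between about +1.5 and −1 N in the last part of the ride and was back near zero before release.
- The final numeric reading of the small mass was spoiled because its crop took in something higher, probably the gripper. That it stands undisturbed rests on the pictures alone.

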